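# Tip the specimen tray into the transport box

## Robot

A 7-joint arm with a two-finger parallel gripper is mounted at the origin on the work surface. World frame = base frame: x ahead of the robot, y to its left, z up, the work surface at z = 0. Lengths are in mm, angles in rad, forces in N, time in s.
With the tool pointing down it reaches from about 400 to 875 mm from the base axis. Payload 4.4 kg.
Tool frame: the origin (TCP) lies midway between the tips of the shut fingers; the grasp point (between the pads) lies 19 mm behind it; z points along the fingers, y is the line along which they close (so a half turn about z gives the same grasp; the last joint's range is limited). The gripper opens to 85 mm and grips with 20 to 120 N. Pads are 22 mm wide; open, the fingers measure 114 mm over their backs; the gripper's body (76 mm by 85 mm) begins 54 mm behind the grasp point. The pads swing forward as they close: fully open they stand 13 mm farther back than shut.
Start: joints at [-1.414, 0.628, 0.038, 1.517, -0.027, 0.996, -0.02], TCP at [143.599, 633.954, 231.313] pointing down, gripper open.
Joint ranges: [-3.06, 3.06], [-0.37, 2.12], [-1.25, 1.32], [0.18, 2.47], [-1.1, 4.24], [0.23, 1.98], [-2.94, 2.94]. Speed limits (rad/s): [2.57, 2.57, 3.14, 3.14, 3.14, 3.14, 3.14].

## Interface

Orientations are given as [roll, pitch, yaw] about the fixed x, y, z axes, in that order (R = Rz(yaw) Ry(pitch) Rx(roll)).
In Python, from cell import ctrl gives the robot as it stands. The module is installed in compiled form; this text tells all that it offers.
- The arm moves only by the tool step_arm, never from a script. Its argument "commands" is one flat list of numbers, 7 for each row, row after row: the shift along the tool's x, y, z in cm, then the turn, a rotation vector about the tool's x, y, z in rad, then the opening, from 0 (shut) to 1 (fully open). A call has 1 to 10 rows; each row is the pose to reach, as a shift and turn from the pose commanded when the call began, along the tool's axes at that moment; what a row does not reach only later rows make up. A row lasts 1/10 s, in which the tool goes at most 50 mm and 8.59 degrees, less where a joint would pass 70% of its speed; a pose out of reach is approached as far as the arm can. A call with a gripper value outside its range is refused whole. The fingers move at their own pace and stop on an object; the grip force is fixed at half the most. Time passes only in rows, so rows that repeat a pose let the fingers close. It gives the time, the measured TCP pose, the force, the opening and the grip force at its end, in the units of the state.
- ctrl.read_state(): the state, without advancing time (a new reading comes with each control period).
- ctrl.get_image(name): name is "scene" or "top" or "wrist"; returns a dict with "image" (480x640x3 uint8, red, green, blue), "range_z" (480x640 float32, mm along the optical axis (not along the pixel's ray), 0 where there is no reading), "vfov" (degrees; the focal length in pixels is half the picture's height over the tangent of half this angle, whatever the lens; pixels are square), "cx", "cy" (the principal point, pixels), "world_to_cam" (4x4, takes a point from world to camera coordinates). Camera axes: x right, y down, z forward; pixel columns grow to the right and rows downward; lengths in mm; the calibration is good to about 2 mm. A picture is of the moment at which its call begins.
- ctrl.finish_job(): hands the job in; it is judged then, once.
The state is a dict: "clock": time; "qpos": joint angles; "qd": joint speeds; "tau": joint torques, N m; "eef_pos": TCP position; "tool_rot": TCP orientation; "force": force on the tool from outside, world axes, zero at the start; "torque": the same for the moment, N m; "width": finger opening in mm; "gripper_force": force on a finger pad.
Only numpy, scipy, OpenCV 4.12 (cv2) and the standard library are available. Lean on these libraries where they do the work, as an engineer would, in place of code of your own. Each camera call takes 0.05 s, during which the arm holds its last target. There are 200 camera calls.

## Task

The orange thermometer was left among the specimen tubes in the steel tilt tray: take it out and lay it on the blue mouse mat. Then lift the tray by its red handle until all three tubes have slid into the yellow box, lower the tray gently all the way down, and last fold the yellow lid shut over the box. Leave the mouse, stapler, pump bottle and wipes tub where they are.

Things in the scene. Friction and masses are not known exactly. Their poses are not given: they have to be found in the camera images.
- tray_handle (a point): Centre of the red bar handle of the steel tilt tray: bar 12 mm thick, 120 mm long along the point's x, 44 mm clear of the tray's end wall, held by an arm at each end (middle 90 mm free). It moves with the tray, 205 mm along +y from the hinge line, 10 mm above the tray's floor. About 2 to 4 N lifts it. An upright gripper can pinch it from above (closing along y): the bar turns between the fingers.
- tray_hinge (a point): Middle of the tray's fixed hinge line, level with the top of its floor, 130 mm above the desk: x along the hinge, +y to the handle, z up. The tray (inside 230 mm in x, 151 mm in y, walls 4 mm thick and 30 mm high at both x sides and the handle end, open at the hinge end) lies on the +y side, the yellow box below on the -y side. All is one fixed station with these axes.
- tray (a joint): Tilt of the tray: 0 lying level on its stand (the start), growing as the handle is lifted, stop at 1.15 rad. Let go, it falls by its own weight (from more than about 4 degrees that is a slam, over 3 rad/s). Things in it start to slide somewhere between 0.4 and 0.75 rad (hidden friction).
- box_floor (a point): Centre of the inner floor of the open yellow transport box fixed beside the tray, 8 mm above the desk; same axes as tray_hinge. Inside 238 mm along x, 140 mm along y, 110 mm deep; rim 118 mm above the desk.
- lid_hinge (a point): Point on the fixed box, middle of the lid's hinge line at the far rim from the tray (118 mm above the desk); same axes as tray_hinge.
- lid_edge (a point): Middle of the free edge of the yellow lid, half-way through its thickness: a plate 250 mm along x, 147 mm from hinge to free edge, 6 mm thick, with a black patch on its outer face. Plate centre plane 4 mm off the hinge line, on the outer side.
- lid (a joint): Angle of the lid: 0 shut flat on the rim (free edge towards the tray), 1.57 upright, start 1.6 to 2.1 (leaning back, away from the tray), stop at 2.2. A stiff hinge: it stays where it is left; 1 to 4 N at the free edge turns it. It can be pushed over from behind and pressed down with the fingertips.
- thermometer_center (a point): Centre of the loose orange stick thermometer with a black screen and grey end, a bar 22 mm wide (its x), 125 mm long (its y), 24 mm high, 0.08 kg. At the start it lies flat on the tray's floor, its y roughly along the tray's y, in one of four places side by side, with at least 20 mm free beside its middle.
- tube0_center (a point): Centre of a loose square specimen tube, white with a blue cap, 22 mm wide (x), 95 mm long (y), 22 mm high, about 0.045 kg; starts in the tray.
- tube1_center (a point): Centre of a second such tube with a green cap; starts in the tray.
- tube2_center (a point): Centre of a third such tube with a blue cap; starts in the tray.
- mat: Fixed blue mouse mat with two coloured stripes, 240 mm (x) by 180 mm (y), 3 mm thick, origin at the centre of its underside on the desk; left or right of the station. The mouse lies on one half of it.
- mouse: Loose black computer mouse, 60 mm (x) by 105 mm (y), 33 mm high, origin under its centre; lies on one end (x) of the mat; not to be moved.
- clipboard: Fixed wooden clipboard with paper, 230 mm (x) by 160 mm (y), 12 mm high at its clip, origin under its centre; on the side of the station without the mat.
- sanitiser: Loose white pump bottle, 62 mm square, 181 mm high, origin under its centre; not to be moved.
- wipes: Loose tub of wipes, 84 mm in diameter, 130 mm high, origin under its centre; not to be moved.
- stapler: Loose blue stapler, 160 mm (x) by 34 mm, 46 mm high, origin under its centre; lies on the clipboard; not to be moved.
Mind the look-alikes: they are no part of the job. What is shaped like the part that bears tube2_center but turquoise is not meant. What is shaped like the part that bears tube1_center but purple is not meant.

How it is judged (in metres and radians):
On the way, in this order (a step that is already met when the one before it is completed fails the run):
1. the thermometer lies on the mouse mat, let go, with the tray still down (x of thermometer_center in the frame of mat between -0.115 and 0.115 m and y of thermometer_center in the frame of mat between -0.085 and 0.085 m and z of thermometer_center in the frame of mat between 0 and 0.025 m and contact force between the fingers and thermometer below 0.1 N and value of joint tray below 0.08 rad and linear speed of thermometer below 0.05 m/s), for 0.2 s.
2. the tray is tilted up and all three tubes have slid into the box (x of tube0_center in the frame of box_floor between -0.12 and 0.12 m and y of tube0_center in the frame of box_floor between -0.07 and 0.07 m and z of each of tube0_center, tube1_center, tube2_center in the frame of box_floor below 0.1 m and x of tube1_center in the frame of box_floor between -0.12 and 0.12 m and y of tube1_center in the frame of box_floor between -0.07 and 0.07 m and x of tube2_center in the frame of box_floor between -0.12 and 0.12 m and y of tube2_center in the frame of box_floor between -0.07 and 0.07 m and value of joint tray above 0.35 rad), for 0.2 s.
3. the tray is back down on its stand, with the lid still open (x of tube0_center in the frame of box_floor between -0.12 and 0.12 m and y of tube0_center in the frame of box_floor between -0.07 and 0.07 m and z of each of tube0_center, tube1_center, tube2_center in the frame of box_floor below 0.1 m and x of tube1_center in the frame of box_floor between -0.12 and 0.12 m and y of tube1_center in the frame of box_floor between -0.07 and 0.07 m and x of tube2_center in the frame of box_floor between -0.12 and 0.12 m and y of tube2_center in the frame of box_floor between -0.07 and 0.07 m and value of joint tray below 0.04 rad and value of joint lid above 0.5 rad), for 0.2 s.
At the end, for the whole second after the job is handed in: The thermometer lies on the mat (its centre over the mat, within 115 mm by 85 mm of the mat's middle and no more than 25 mm above the desk), all three tubes lie at rest inside the box (centres below 100 mm above its floor), the tray is down (under 0.04 rad) and the lid is shut (under 0.08 rad) (x of thermometer_center in the frame of mat between -0.115 and 0.115 m and y of thermometer_center in the frame of mat between -0.085 and 0.085 m and z of thermometer_center in the frame of mat between 0 and 0.025 m and contact force between the fingers and thermometer below 0.1 N and x of tube0_center in the frame of box_floor between -0.12 and 0.12 m and y of tube0_center in the frame of box_floor between -0.07 and 0.07 m and z of each of tube0_center, tube1_center, tube2_center in the frame of box_floor below 0.1 m and x of tube1_center in the frame of box_floor between -0.12 and 0.12 m and y of tube1_center in the frame of box_floor between -0.07 and 0.07 m and x of tube2_center in the frame of box_floor between -0.12 and 0.12 m and y of tube2_center in the frame of box_floor between -0.07 and 0.07 m and value of joint tray below 0.04 rad and value of joint lid below 0.08 rad and linear speed of each of thermometer, tube0, tube1, tube2 below 0.03 m/s); the robot touches nothing.
It fails at once if the tray is let fall (it swings down faster than 3 rad/s) (velocity of joint tray below -3 rad/s).
It fails at once if the mouse, stapler, bottle or tub is pushed more than 30 mm (distance of any of mouse, sanitiser, wipes, stapler from where it was at the start of the episode above 0.03 m).
It also fails if it takes over 72 s, if anything falls off the work surface, if the arm or the gripper's body presses on something with over 40 N, if the wrist force passes 120 N, or if a joint passes its speed limit or range.

## Working session

There is one attempt and no reset: what is moved stays moved. The work goes in short steps, Python scripts to look and compute and a tool call to move; the robot and the scene stay as the last step left them, time stands still between calls to the robot, and variables do not carry over. Pictures are saved under pics/ and viewed, at most 10 in all, crops included, and the job is handed in when it is done.

Besides the shell and the picture viewer there is one more tool, called in YAML: its name, and indented under it one key for each argument. step_arm: Moves the arm, as the interface text tells. Its arguments: {"type":"object","properties":{"commands":{"type":"array"}},"required":["commands"]}

```bash
mkdir -p pics; cat > h.py <<'E'
import numpy as np,cv2
from cell import ctrl
from scipy.spatial.transform import Rotation as R
def shot(n,f=None):
    d=ctrl.get_image(n)
    if f: cv2.imwrite('pics/'+f,d['image'][...,::-1])
    return d
def cloud(d):
    f=240/np.tan(np.radians(d['vfov'])/2)
    v,u=np.mgrid[:480,:640]; z=d['range_z']
    p=np.stack([(u-d['cx'])/f*z,(v-d['cy'])/f*z,z,np.ones_like(z)],-1)
    w=p@np.linalg.inv(d['world_to_cam']).T
    w[z==0]=np.nan
    return w[...,:3]
E
python3 - <<'E'
from h import *
for n in ['top','scene']:
    d=shot(n,n+'0.png'); np.savez(n+'0.npz',img=d['image'],w=cloud(d))
s=ctrl.read_state(); print(s['eef_pos'],s['tool_rot'],s['clock'],s['width'],s['force'])
E
```

```text
[143.4803698  633.42864753 230.49406434] [-3.13996516e+00  2.41940550e-05  2.91880232e+00] 0.1 85.53498950468813 [ 0.17255675 -0.34798345  0.17122366]
```

View pics/top0.png

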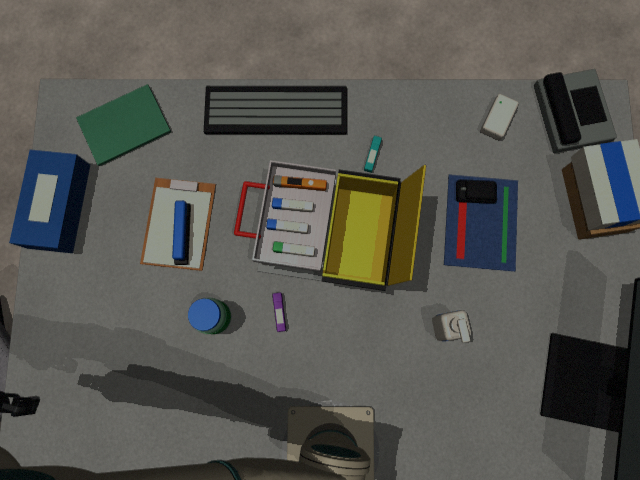

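View pics/scene0.png

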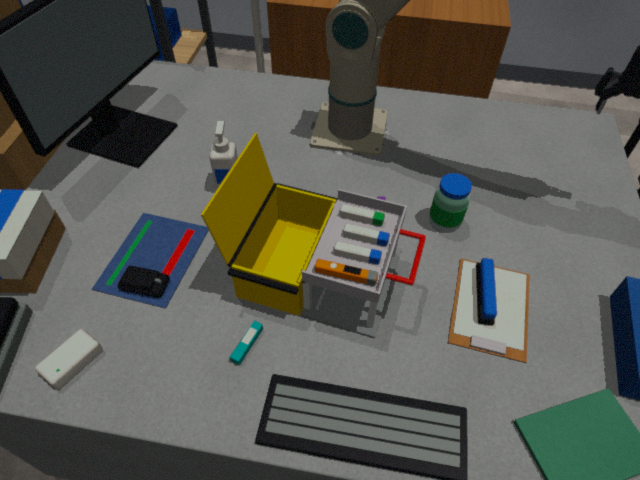

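Top view: the orange thermometer is at (300,183) at the far side of the tray. The tubes are blue (292,204), blue (287,226) and green (294,248). Handle is at (246,210), lid at (410,225), mat at (481,223) with the mouse at (476,191). The turquoise (373,153) and purple (280,312) look-alikes lie on the desk, outside the tray, so they're excluded by both colour and place. Only the stick at (300,183) is orange with a black screen.

```bash
python3 - <<'E'
from h import *
t=np.load('top0.npz'); im=t['img'];w=t['w']
cv2.imwrite('pics/crop.png',cv2.resize(im[150:300,225:435],(800,571),interpolation=cv2.INTER_CUBIC)[...,::-1])
hsv=cv2.cvtColor(im,cv2.COLOR_RGB2HSV)
def seg(n,lo,hi,box,zr=(0,400)):
    x0,y0,x1,y1=box
    m=np.zeros(im.shape[:2],bool); m[y0:y1,x0:x1]=cv2.inRange(hsv,lo,hi)[y0:y1,x0:x1]>0
    m&=(w[...,2]>zr[0])&(w[...,2]<zr[1])
    p=w[m]; r=cv2.minAreaRect(p[:,:2].astype(np.float32))
    print(n,len(p),'rect',np.round(r[0]),np.round(r[1]),round(r[2],1),'z',np.round(np.percentile(p[:,2],[2,50,98])),'med',np.round(np.median(p,0)))
seg('therm',(5,150,80),(20,255,255),(265,170,335,195),(125,200))
seg('handle',(0,150,60),(6,255,255),(230,175,270,245),(100,200))
seg('handle2',(174,150,60),(180,255,255),(230,175,270,245),(100,200))
seg('lid',(20,100,40),(40,255,255),(385,155,430,300),(125,400))
seg('lidtop',(20,100,40),(40,255,255),(385,155,430,300),(245,400))
seg('mat',(100,80,20),(130,255,255),(435,170,525,275),(-8,15))
seg('boxfloor',(20,100,40),(40,255,255),(325,180,400,290),(-5,25))
seg('stap',(90,80,20),(130,255,255),(165,190,195,270),(10,90))
for n,p in dict(mouse=(476,191),bottle=(456,325),hn=(239,235),hf=(248,185),tubeb=(292,204),tubeb2=(287,226),g=(294,248),trayfloor=(300,215),th=(300,183),lidfar=(423,168),lidnear=(411,283),tub=(205,315),rimcorner_f=(398,180),rimcorner_n=(388,285),wallf=(273,163),walln=(256,260),wf=(336,168),wn=(322,269)).items(): print(n,np.round(w[p[1],p[0]]))
E
```

```text
therm 259 rect [619.  75.] [124.  22.] 86.1 z [148. 153. 159.] med [616.  55. 153.]
handle 426 rect [556. 187.] [ 63. 130.] 81.4 z [139. 145. 150.] med [559. 206. 145.]
handle2 6 rect [556. 182.] [ 52. 124.] 80.8 z [140. 143. 146.] med [576. 203. 143.]
lid 2508 rect [ 505. -164.] [ 37. 250.] 81.8 z [129. 207. 263.] med [ 500. -164.  207.]
lidtop 579 rect [ 504. -177.] [ 10. 250.] 81.8 z [246. 259. 264.] med [ 496. -176.  259.]
mat 4529 rect [ 562. -385.] [182. 241.] 84.8 z [-3.  3.  9.] med [ 540. -388.    3.]
boxfloor 4881 rect [523. -87.] [192. 231.] 81.7 z [ 2.  8. 16.] med [527. -73.   8.]
stap 727 rect [528. 380.] [ 31. 147.] 89.2 z [33. 49. 55.] med [526. 378.  49.]
mouse [ 634. -367.   33.]
bottle [ 293. -277.  147.]
hn [496. 213. 141.]
hf [614. 196. 145.]
tubeb [567.  91. 154.]
tubeb2 [514. 102. 155.]
g [464.  85. 152.]
trayfloor [546.  74. 130.]
th [617.  74. 154.]
lidfar [ 619. -194.  260.]
lidnear [ 402. -201.    4.]
tub [313. 285. 131.]
rimcorner_f [ 639. -160.  108.]
rimcorner_n [ 384. -131.  118.]
wallf [666. 138. 151.]
walln [434. 169. 160.]
wf [705. -12.  -0.]
wn [425.  22.  85.]
```

View pics/crop.png

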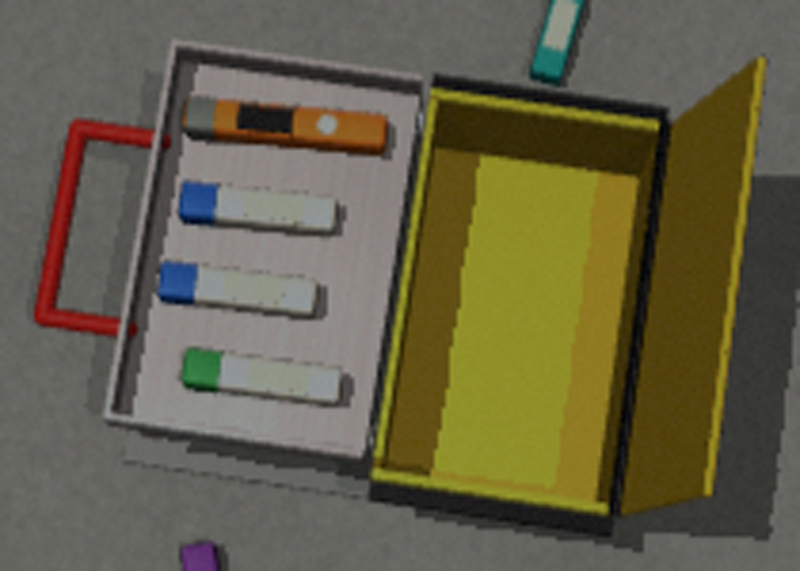

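The enlarged crop confirms the thermometer: orange with a grey end and black screen, and free space on both sides. Next I'll move above it.

```bash
cat >> h.py <<'E'
def rel(p,yaw,tilt=0):
    "shift(cm)+rotvec from the present pose to p(mm), tool-down at yaw"
    s=ctrl.read_state(); A=R.from_euler('xyz',s['tool_rot'])
    B=R.from_euler('xyz',[np.pi+tilt,0,yaw])
    print('from',np.round(s['eef_pos'],1),'->',np.round(A.inv().apply(np.array(p)-s['eef_pos'])/10,2),np.round((A.inv()*B).as_rotvec(),3),'t',round(s['clock'],2),'w',round(s['width'],1),'F',np.round(s['force'],1),'gf',round(s['gripper_force'],1))
E
python3 -c "
from h import *
rel([617,74,280],1.5)"
```

```text
from [143.5 633.4 230.5] -> [-58.54 -44.11  -4.88] [-1.000e-03  1.000e-03  1.419e+00] t 0.1 w 85.5 F [ 0.2 -0.3  0.2] gf 0.0
```

step_arm:
  commands: [-58.5,-44.1,-4.9,0,0,1.42,0.4,-58.5,-44.1,-4.9,0,0,1.42,0.4,-58.5,-44.1,-4.9,0,0,1.42,0.4,-58.5,-44.1,-4.9,0,0,1.42,0.4,-58.5,-44.1,-4.9,0,0,1.42,0.4,-58.5,-44.1,-4.9,0,0,1.42,0.4,-58.5,-44.1,-4.9,0,0,1.42,0.4,-58.5,-44.1,-4.9,0,0,1.42,0.4,-58.5,-44.1,-4.9,0,0,1.42,0.4,-58.5,-44.1,-4.9,0,0,1.42,0.4]

```text
clock: 1.1
eef_pos: [466.5, 251.4, 264.7]
tool_rot: [-3.141, 0.0, 1.495]
force: [1.2, 0.3, 0.0]
width: 34.0
gripper_force: 0.0
```

```bash
python3 -c "
from h import *
rel([617,74,280],1.5)"
```

```text
from [466.5 251.4 264.7] -> [-16.55  16.36  -1.54] [-0.     0.    -0.005] t 1.1 w 34.0 F [1.2 0.3 0. ] gf 0.0
```

step_arm:
  commands: [-16.5,16.3,-1.5,0,0,0,0.4,-16.5,16.3,-1.5,0,0,0,0.4,-16.5,16.3,-1.5,0,0,0,0.4,-16.5,16.3,-1.5,0,0,0,0.4,-16.5,16.3,-1.5,0,0,0,0.4,-16.5,16.3,-1.5,0,0,0,0.4,-16.5,16.3,-1.5,0,0,0,0.4]

```text
clock: 1.8
eef_pos: [616.2, 76.2, 279.0]
tool_rot: [-3.14, -0.0, 1.497]
force: [-0.5, 0.3, -0.2]
width: 33.9
gripper_force: 0.0
```

```bash
python3 - <<'E'
from h import *
d=shot('wrist','wrist1.png'); w=cloud(d); im=d['image']
hsv=cv2.cvtColor(im,cv2.COLOR_RGB2HSV)
m=(cv2.inRange(hsv,(5,150,80),(20,255,255))>0)&(w[...,2]>148)&(w[...,2]<160)
p=w[m]
r=cv2.minAreaRect(p[:,:2].astype(np.float32)); print(len(p),r,np.median(p,0))
f=cv2.fitLine(p[:,:2].astype(np.float32),cv2.DIST_L2,0,.01,.01).ravel(); print(f)
rel([617,74,280],1.5)
E
```

```text
2457 ((620.6260375976562, 74.14938354492188), (122.59190368652344, 21.19703483581543), 84.77347564697266) [619.54169037  59.52498469 153.51804294]
[9.311989e-02 9.956549e-01 6.196978e+02 6.429204e+01]
from [615.7  77.7 278.9] -> [-0.36  0.16 -0.11] [-0.002 -0.001 -0.001] t 1.85 w 34.0 F [-0.3  1.1 -0.7] gf 0.0
```

View pics/wrist1.png

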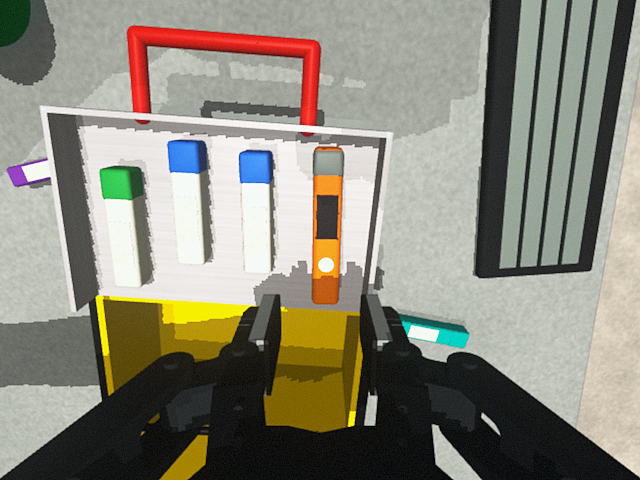

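The wrist view shows the thermometer at (327,225), the right wall at about (378,220) and the nearest tube at (256,212). Both gaps are narrow, so I'll measure them.

```bash
python3 - <<'E'
from h import *
d=shot('wrist'); w=cloud(d)
for y in (64,74,84):
    m=abs(w[...,1]-y)<2
    p=w[m]; p=p[(p[:,0]>560)&(p[:,0]<680)&(p[:,2]>100)]
    b=np.arange(560,680,4)
    print(y,[(int(x),int(np.percentile(q,90))) for x in b if len(q:=p[(p[:,0]>=x)&(p[:,0]<x+4)][:,2])])
rel([620.5,74,200],1.48); rel([620.5,74,137],1.48)
E
```

```text
64 [(560, 152), (564, 153), (568, 153), (572, 152), (576, 148), (580, 130), (584, 130), (588, 130), (592, 130), (596, 130), (600, 130), (604, 130), (608, 153), (612, 154), (616, 154), (620, 154), (624, 154), (628, 302), (632, 316), (636, 130), (640, 130), (644, 130), (648, 332), (652, 340), (656, 348), (660, 345), (664, 340)]
74 [(560, 337), (564, 341), (568, 351), (572, 344), (576, 336), (580, 334), (584, 130), (588, 130), (592, 130), (596, 318), (600, 130), (604, 130), (608, 152), (612, 155), (616, 155), (620, 155), (624, 154), (628, 154), (632, 318), (636, 130), (640, 130), (644, 333), (648, 334), (652, 336), (656, 337), (660, 357), (664, 359)]
84 [(560, 152), (564, 361), (568, 359), (572, 350), (576, 336), (580, 334), (584, 332), (588, 308), (592, 131), (596, 320), (600, 130), (604, 351), (608, 351), (612, 353), (616, 354), (620, 358), (624, 360), (628, 354), (632, 317), (636, 316), (640, 365), (644, 333), (648, 325), (652, 337), (656, 346), (660, 356), (664, 363), (668, 364), (672, 365), (676, 366)]
from [615.5  78.4 279.1] -> [-0.41  0.55  7.91] [-0.002 -0.001  0.021] t 1.9 w 34.1 F [1.  0.5 0.6] gf 0.0
from [615.5  78.4 279.1] -> [-0.42  0.56 14.21] [-0.002 -0.001  0.021] t 1.9 w 34.1 F [1.  0.5 0.6] gf 0.0
```

step_arm:
  commands: [-0.4,0.4,4,0,0,0.02,0.36,-0.4,0.4,7.9,0,0,0.02,0.36,-0.4,0.4,7.9,0,0,0.02,0.36,-0.4,0.4,7.9,0,0,0.02,0.36]

```text
clock: 2.3
eef_pos: [619.7, 73.9, 201.0]
tool_rot: [-3.141, -0.0, 1.481]
force: [0.9, 0.9, 1.1]
width: 31.1
gripper_force: 0.0
```

```bash
python3 - <<'E'
from h import *
rel([619.5,74,137],1.48)
for i in range(3): print(ctrl.read_state()['eef_pos'])
d=shot('wrist'); w=cloud(d)
hsv=cv2.cvtColor(d['image'],cv2.COLOR_RGB2HSV)
m=(cv2.inRange(hsv,(5,150,80),(20,255,255))>0)&(w[...,2]>148)&(w[...,2]<160)
p=w[m]; print(cv2.minAreaRect(p[:,:2].astype(np.float32)),cv2.fitLine(p[:,:2].astype(np.float32),cv2.DIST_L2,0,.01,.01).ravel())
rel([619.5,74,137],1.48)
E
```

```text
from [619.7  73.9 201. ] -> [ 0.01 -0.01  6.4 ] [-0.001 -0.     0.001] t 2.3 w 31.1 F [0.9 0.9 1.1] gf 0.0
[619.69650623  73.8749158  200.96248633]
[619.69650623  73.8749158  200.96248633]
[619.69650623  73.8749158  200.96248633]
((620.6546020507812, 73.60819244384766), (124.10232543945312, 21.472745895385742), 84.71992492675781) [9.2096016e-02 9.9575013e-01 6.1990283e+02 6.5755775e+01]
from [620.8  73.6 202.3] -> [ 0.03 -0.15  6.52] [ 0.002 -0.001  0.   ] t 2.35 w 30.7 F [-0.1  0.5 -0.3] gf 0.0
```

step_arm:
  commands: [0,0,2,0,0,0,0.36,0,0,4,0,0,0,0.36,0,0,5.5,0,0,0,0.36,0,0,6.4,0,0,0,0.36,0,0,6.4,0,0,0,0.36,0,0,6.4,0,0,0,0,0,0,6.4,0,0,0,0,0,0,6.4,0,0,0,0,0,0,6.4,0,0,0,0]

```text
clock: 3.25
eef_pos: [620.8, 72.4, 137.5]
tool_rot: [3.14, -0.0, 1.479]
force: [-0.2, -0.9, 3.9]
width: 20.4
gripper_force: 59.8
```

step_arm:
  commands: [0,0,-2,0,0,0,0,0,0,-5,0,0,0,0,0,0,-9,0,0,0,0,0,0,-13,0,0,0,0,0,0,-17,0,0,0,0,0,0,-20,0,0,0,0,0,0,-20,0,0,0,0]

```text
clock: 3.95
eef_pos: [622.6, 72.0, 341.7]
tool_rot: [3.133, -0.002, 1.479]
force: [-0.1, -0.4, -0.8]
width: 20.3
gripper_force: 59.3
```

```bash
python3 - <<'E'
from h import *
rel([505,-388,340],1.5); rel([505,-388,60],1.5)
E
```

```text
from [622.6  72.  341.7] -> [-4.689e+01 -7.470e+00  1.000e-02] [ 0.009 -0.002 -0.021] t 3.95 w 20.3 F [-0.1 -0.4 -0.8] gf 59.3
from [622.6  72.  341.7] -> [-46.94  -7.73  28.01] [ 0.009 -0.002 -0.021] t 3.95 w 20.3 F [-0.1 -0.4 -0.8] gf 59.3
```

step_arm:
  commands: [-3,-0.5,0,0,0,0,0,-7.5,-1,0,0,0,0,0,-12,-2,0,0,0,0,0,-16.5,-3,0,0,0,0,0,-21,-4,0,0,0,0,0,-26,-4.5,0,0,0,0,0,-31,-5,0,0,0,0,0,-36,-6,0,0,0,0,0,-41,-7,0,0,0,0,0,-46.9,-7.5,0,0,0,0,0]

```text
clock: 4.95
eef_pos: [502.9, -377.5, 335.7]
tool_rot: [-3.14, -0.001, 1.478]
force: [1.3, -0.0, -1.7]
width: 20.2
gripper_force: 59.3
```

```bash
python3 - <<'E'
from h import *
d=shot('top','top2.png')
rel([505,-388,60],1.5)
E
```

```text
from [ 497.9 -388.9  335.9] -> [ 0.42  0.79 27.59] [-0.003  0.01  -0.033] t 5.0 w 21.2 F [-1.9 -9.   1.2] gf 59.3
```

View pics/top2.png

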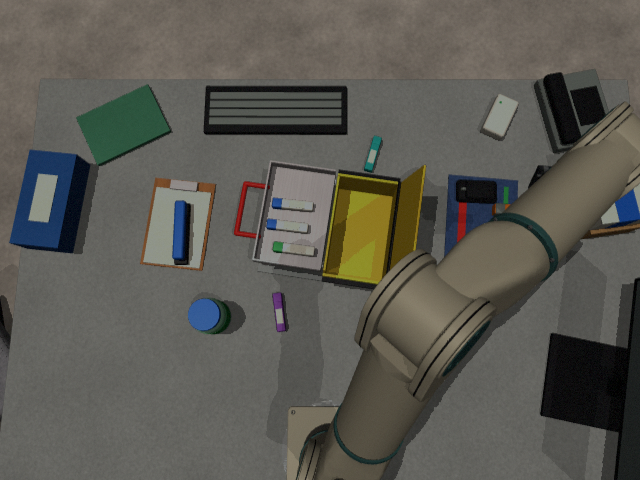

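The thermometer is held near (490,210) over the mat, the mouse sits clear at (476,191), and the three tubes are still in the tray. Next I'll lower it.

step_arm:
  commands: [0.4,0.6,5,0,0,0,0,0.4,0.6,10,0,0,0,0,0.4,0.6,15,0,0,0,0,0.4,0.6,20,0,0,0,0,0.4,0.6,24,0,0,0,0,0.4,0.6,26.5,0,0,0,0,0.4,0.6,27.6,0,0,0,0,0.4,0.6,27.6,0,0,0,0]

```text
clock: 5.8
eef_pos: [509.7, -371.8, 58.9]
tool_rot: [-3.138, -0.002, 1.479]
force: [0.1, 0.4, -0.9]
width: 20.3
gripper_force: 59.3
```

```bash
python3 - <<'E'
from h import *
d=shot('wrist','wrist3.png')
rel([505,-388,11],1.5)
w=cloud(d);hsv=cv2.cvtColor(d['image'],cv2.COLOR_RGB2HSV)
m=(cv2.inRange(hsv,(100,80,20),(130,255,255))>0)&(abs(w[...,2]-3)<10); print('mat',cv2.minAreaRect(w[m][:,:2].astype(np.float32)))
E
```

```text
from [ 510.7 -372.7   60.5] -> [-1.57 -0.43  4.96] [-0.001 -0.    -0.021] t 5.85 w 20.5 F [0.4 0.1 0.6] gf 59.3
mat ((560.6438598632812, -386.5051574707031), (180.33737182617188, 241.52423095703125), 85.0044174194336)
```

View pics/wrist3.png

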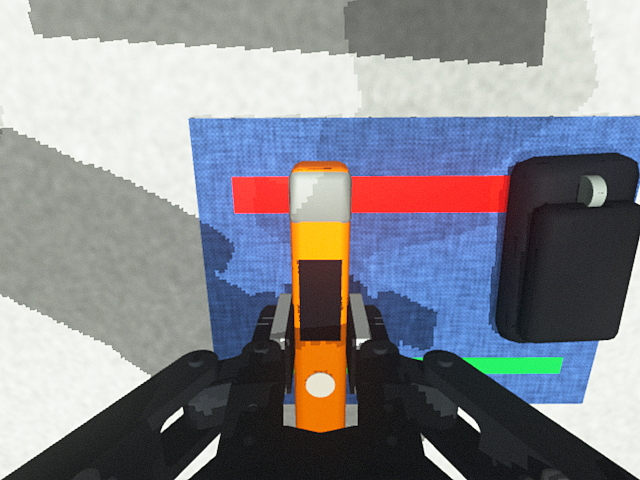

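The thermometer (321,300) is held level over the free half of the mat, with the mouse well clear at (570,250). Lower it and release.

step_arm:
  commands: [-1.5,-0.4,2.5,0,0,0,0,-1.5,-0.4,4,0,0,0,0,-1.5,-0.4,4.6,0,0,0,0,-1.5,-0.4,4.9,0,0,0,0,-1.5,-0.4,4.9,0,0,0,0,-1.5,-0.4,4.9,0,0,0,0.4,-1.5,-0.4,4.9,0,0,0,0.4,-1.5,-0.4,4.9,0,0,0,0.4,-1.5,-0.4,4.9,0,0,0,0.4]

```text
clock: 6.75
eef_pos: [505.7, -387.4, 12.0]
tool_rot: [3.141, 0.0, 1.479]
force: [0.0, -0.4, -0.1]
width: 33.8
gripper_force: 0.0
```

step_arm:
  commands: [0,0,-2,0,0,0,0.4,0,0,-6,0,0,0,0.4,0,0,-11,0,0,0,0.4,0,0,-16,0,0,0,0.4,0,0,-21,0,0,0,0.4,0,0,-26,0,0,0,0.4,0,0,-31,0,0,0,0.4,0,0,-33,0,0,0,0.4]

```text
clock: 7.55
eef_pos: [506.4, -389.0, 347.7]
tool_rot: [3.134, 0.005, 1.478]
force: [0.1, -0.0, 0.1]
width: 34.1
gripper_force: 0.0
```

```bash
python3 - <<'E'
from h import *
d=shot('wrist')
w=cloud(d);hsv=cv2.cvtColor(d['image'],cv2.COLOR_RGB2HSV)
m=(cv2.inRange(hsv,(5,150,80),(20,255,255))>0)&(w[...,2]<60); print('th',m.sum(),cv2.minAreaRect(w[m][:,:2].astype(np.float32)),np.median(w[m],0))
# handle, tray frame refinement
t=np.load('top0.npz');w=t['w'];hsv=cv2.cvtColor(t['img'],cv2.COLOR_RGB2HSV)
m=np.zeros((480,640),bool); m[175:245,228:252]=((hsv[175:245,228:252,0]<7)|(hsv[175:245,228:252,0]>173))&(hsv[175:245,228:252,1]>150)
m&=w[...,2]>125
p=w[m]; y=np.array([.143,.99]);x=np.array([.99,-.143])
q=np.c_[p[:,:2]@x,p[:,:2]@y]; k=q[:,1]>np.percentile(q[:,1],98)-12
print('handle x-range',q[k][:,0].min(),q[k][:,0].max(),'y range',np.percentile(q[k][:,1],[2,50,98]),'z',np.percentile(p[k][:,2],[50,95]))
c=cv2.minAreaRect(p[k][:,:2].astype(np.float32));print(c)
rel([c[0][0],c[0][1],340],3.0)
E
```

```text
th 492 ((461.1888122558594, -744.8522338867188), (802.5657958984375, 305.5351257324219), 63.2382698059082) [ 513.15425567 -406.2697575    25.54394646]
handle x-range 459.39793863220586 587.9999771886373 y range [284.09286059 289.15611089 295.11694398] z [144.72814404 149.30140618]
((559.6022338867188, 211.93453979492188), (12.329534530639648, 128.56553649902344), 81.75977325439453)
from [ 507.  -389.6  349.1] -> [60.38 -0.3   0.55] [ 0.003  0.012 -1.521] t 7.6 w 34.4 F [ 0.4 -0.3  2.3] gf 0.0
```

Thermometer is on the mat (top at about 25 mm). Next is the handle.

step_arm:
  commands: [60.4,-0.3,0.5,0,0,-1.52,0.5,60.4,-0.3,0.5,0,0,-1.52,0.5,60.4,-0.3,0.5,0,0,-1.52,0.5,60.4,-0.3,0.5,0,0,-1.52,0.5,60.4,-0.3,0.5,0,0,-1.52,0.5,60.4,-0.3,0.5,0,0,-1.52,0.5,60.4,-0.3,0.5,0,0,-1.52,0.5,60.4,-0.3,0.5,0,0,-1.52,0.5,60.4,-0.3,0.5,0,0,-1.52,0.5,60.4,-0.3,0.5,0,0,-1.52,0.5]

```text
clock: 8.6
eef_pos: [548.5, 112.6, 337.5]
tool_rot: [-3.142, 0.0, 2.985]
force: [1.2, 0.3, 1.0]
width: 42.5
gripper_force: 0.0
```

```bash
python3 - <<'E'
from h import *
rel([559,211,240],3.0)
E
```

```text
from [548.5 112.6 337.5] -> [0.5  9.88 9.75] [-0.     0.    -0.015] t 8.6 w 42.5 F [1.2 0.3 1. ] gf 0.0
```

step_arm:
  commands: [0.5,5,5,0,0,-0.01,0.5,0.5,9.8,9.7,0,0,-0.01,0.5,0.5,9.8,9.7,0,0,-0.01,0.5,0.5,9.8,9.7,0,0,-0.01,0.5,0.5,9.8,9.7,0,0,-0.01,0.5]

```text
clock: 9.1
eef_pos: [559.3, 208.2, 239.7]
tool_rot: [-3.14, -0.002, 2.99]
force: [-0.5, -0.4, 0.0]
width: 42.8
gripper_force: 0.0
```

```bash
python3 - <<'E'
from h import *
for n in ('wrist','top'):
    d=shot(n); w=cloud(d);hsv=cv2.cvtColor(d['image'],cv2.COLOR_RGB2HSV)
    m=((hsv[...,0]<7)|(hsv[...,0]>173))&(hsv[...,1]>150)&(abs(w[...,2]-141)<12)&(w[...,1]>150)
    p=w[m]; y=np.array([.143,.99]);x=np.array([.99,-.143])
    if len(p)<20: print(n,len(p)); continue
    q=np.c_[p[:,:2]@x,p[:,:2]@y]; k=q[:,1]>np.percentile(q[:,1],98)-12
    print(n,len(p),cv2.minAreaRect(p[k][:,:2].astype(np.float32)),np.percentile(p[k][:,2],[50,95]))
rel([559,211,124],3.0)
E
```

```text
wrist 4939 ((559.03125, 209.74183654785156), (12.212621688842773, 129.3806610107422), 81.7482681274414) [144.96661638 146.4361231 ]
top 41 ((621.8252563476562, 192.89122009277344), (1.2360007762908936, 6.880894184112549), 3.2966554164886475) [143.49219943 145.6712802 ]
from [560.6 206.7 241.4] -> [ 0.25  0.4  11.74] [-0.     0.002 -0.013] t 9.2 w 42.4 F [ 1.1 -1.1 -0.4] gf 0.0
```

step_arm:
  commands: [0.1,0.3,4,0,0,-0.01,0.5,0.1,0.3,8,0,0,-0.01,0.5,0.1,0.3,10.5,0,0,-0.01,0.5,0.1,0.3,11.6,0,0,-0.01,0.5,0.1,0.3,11.6,0,0,-0.01,0.5,0.1,0.3,11.6,0,0,-0.01,0,0.1,0.3,11.6,0,0,-0.01,0,0.1,0.3,11.6,0,0,-0.01,0,0.1,0.3,11.6,0,0,-0.01,0,0.1,0.3,11.6,0,0,-0.01,0]

```text
clock: 10.2
eef_pos: [560.6, 210.9, 126.6]
tool_rot: [3.141, 0.003, 2.998]
force: [-1.3, -2.4, 5.8]
width: 9.8
gripper_force: 58.5
```

```bash
python3 - <<'E'
from h import *
s=ctrl.read_state(); A=R.from_euler('xyz',s['tool_rot'])
y=np.array([.143,.99,0]);z=np.array([0,0,1])
P=lambda a:(205*np.cos(a)-10*np.sin(a))*y+(10*np.cos(a)+205*np.sin(a))*z
for a in np.arange(.1,1.16,.1): print(round(a,2),np.round(A.inv().apply(P(a)-P(0))/10,2))
rel([559,210,124],3.0)
E
```

```text
0.1 [-0.01 -0.2  -2.04]
0.2 [-0.01 -0.6  -4.05]
0.3 [-0.02 -1.21 -6.01]
0.4 [-0.02 -2.   -7.91]
0.5 [-0.03 -2.98 -9.71]
0.6 [ -0.03  -4.14 -11.4 ]
0.7 [ -0.04  -5.46 -12.98]
0.8 [ -0.04  -6.93 -14.41]
0.9 [ -0.05  -8.53 -15.69]
1.0 [ -0.05 -10.26 -16.8 ]
1.1 [ -0.05 -12.08 -17.73]
from [560.6 210.9 126.6] -> [ 0.15 -0.12  0.26] [ 0.001  0.003 -0.002] t 10.2 w 9.8 F [-1.3 -2.4  5.8] gf 58.5
```

Bar gripped (9.8 mm opening). I'll lift in small arcs.

step_arm:
  commands: [0,-0.05,-1,0,0,0,0,0,-0.2,-2,0,0,0,0,0,-0.4,-3,0,0,0,0,0,-0.6,-4,0,0,0,0,0,-0.9,-5,0,0,0,0,0,-1.2,-6,0,0,0,0,0,-1.6,-7,0,0,0,0,0,-2,-7.9,0,0,0,0,0,-2.5,-8.8,0,0,0,0,0,-3,-9.7,0,0,0,0]

```text
clock: 11.2
eef_pos: [556.5, 183.2, 223.3]
tool_rot: [3.138, 0.004, 2.999]
force: [5.4, 1.4, -2.8]
width: 9.3
gripper_force: 58.4
```

```bash
python3 - <<'E'
from h import *
s=ctrl.read_state(); A=R.from_euler('xyz',s['tool_rot'])
y=np.array([.143,.99,0]);z=np.array([0,0,1])
P=lambda a:(205*np.cos(a)-10*np.sin(a))*y+(10*np.cos(a)+205*np.sin(a))*z
for a in np.arange(.6,1.16,.1): print(round(a,2),np.round(A.inv().apply(P(a)-P(0.5))/10,2))
rel([555.9,181,221],3.0)
d=shot('scene','scene4.png')
E
```

```text
0.6 [-0.   -1.15 -1.7 ]
0.7 [-0.01 -2.47 -3.27]
0.8 [-0.01 -3.93 -4.71]
0.9 [-0.01 -5.53 -5.99]
1.0 [-0.02 -7.25 -7.11]
1.1 [-0.02 -9.08 -8.05]
from [556.5 183.2 223.3] -> [ 0.02 -0.23  0.23] [ 0.004  0.004 -0.001] t 11.2 w 9.3 F [ 5.4  1.4 -2.8] gf 58.4
```

View pics/scene4.png

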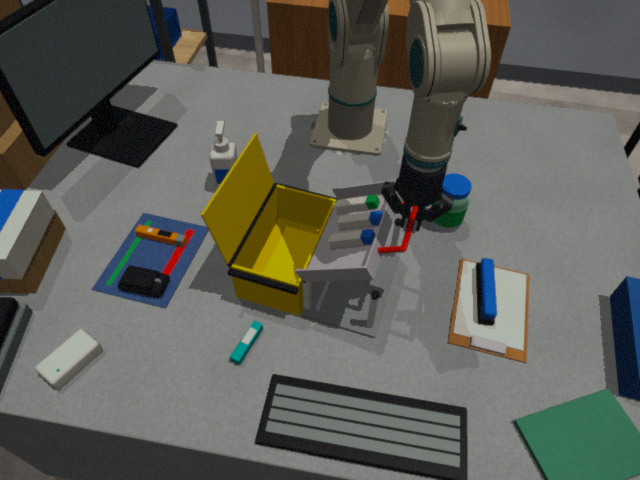

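Tray is tilted about 0.5 rad and the tubes are still in it (around 365,220). The thermometer is on the mat (160,236). I'll keep lifting.

step_arm:
  commands: [0,-0.6,-0.9,0,0,0,0,0,-1.2,-1.7,0,0,0,0,0,-1.8,-2.5,0,0,0,0,0,-2.5,-3.3,0,0,0,0,0,-3.2,-4,0,0,0,0,0,-3.9,-4.7,0,0,0,0,0,-4.7,-5.4,0,0,0,0,0,-5.5,-6,0,0,0,0,0,-5.5,-6,0,0,0,0,0,-5.5,-6,0,0,0,0]

```text
clock: 12.25
eef_pos: [548.9, 131.4, 284.4]
tool_rot: [3.134, 0.005, 3.001]
force: [3.2, 6.4, 6.0]
width: 9.5
gripper_force: 58.7
```

```bash
python3 - <<'E'
from h import *
s=ctrl.read_state(); A=R.from_euler('xyz',s['tool_rot'])
y=np.array([.143,.99,0]);z=np.array([0,0,1])
P=lambda a:(205*np.cos(a)-10*np.sin(a))*y+(10*np.cos(a)+205*np.sin(a))*z
rel((P(.9)+[530,8,116]),3.0)
for a in [1.,.9,.8,.7,.6,.5,.4,.3,.2,.1,0]: print(round(a,2),np.round(A.inv().apply(P(a)-P(0.9))/10,2))
a=shot('scene')['image'];d=shot('top')
b=d['image']
cv2.imwrite('pics/five.png',np.hstack([cv2.resize(a[110:330,190:480],None,fx=1.35,fy=1.35),cv2.resize(b[150:300,230:440],(392,297))])[...,::-1])
w=cloud(d)
E
```

```text
from [548.9 131.4 284.4] -> [ 0.11 -0.52  0.16] [0.007 0.005 0.001] t 12.25 w 9.5 F [3.2 6.4 6. ] gf 58.7
1.0 [-0.   -1.72 -1.12]
0.9 [0. 0. 0.]
0.8 [0.   1.6  1.29]
0.7 [0.01 3.06 2.73]
0.6 [0.01 4.36 4.31]
0.5 [0.02 5.51 6.01]
0.4 [0.02 6.48 7.82]
0.3 [0.03 7.26 9.72]
0.2 [ 0.04  7.85 11.68]
0.1 [ 0.05  8.24 13.7 ]
0 [ 0.06  8.43 15.74]
```

View pics/five.png

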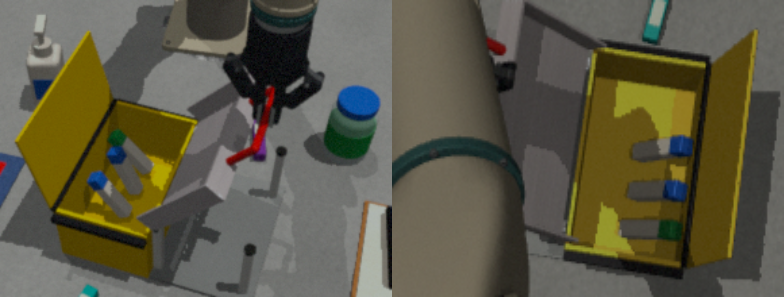

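All three tubes are in the box, at about (660,148), (655,190) and (650,230) in the right half. Check their heights before lowering.

```bash
python3 - <<'E'
from h import *
d=shot('top'); w=cloud(d); hsv=cv2.cvtColor(d['image'],cv2.COLOR_RGB2HSV)
for n,lo,hi in (('blue',(100,120,40),(130,255,255)),('green',(45,120,30),(75,255,255)),('white',(0,0,60),(180,60,255))):
    m=np.zeros((480,640),np.uint8); s=np.s_[180:285,335:397]
    m[s]=cv2.inRange(hsv[s],lo,hi)
    k,l=cv2.connectedComponents(m)
    for i in range(1,k):
        p=w[l==i]; p=p[np.isfinite(p[:,2])]
        if len(p)>15: print(n,len(p),np.round(np.median(p,0)),'z',np.round(np.percentile(p[:,2],[3,97])))
E
```

```text
blue 111 [ 536. -128.   88.] z [78. 97.]
blue 114 [ 480. -118.   89.] z [80. 98.]
green 110 [ 434. -112.   86.] z [77. 93.]
white 155 [541. -93.  53.] z [27. 78.]
white 144 [489. -85.  54.] z [25. 78.]
white 171 [441. -76.  52.] z [28. 76.]
```

The tubes lean on the far wall with tops at about 97 mm, below the 118 mm rim. Lower the tray gently.

step_arm:
  commands: [0,0.8,0.6,0,0,0,0,0,1.6,1.3,0,0,0,0,0,2.3,2,0,0,0,0,0,3,2.7,0,0,0,0,0,3.7,3.5,0,0,0,0,0,4.4,4.3,0,0,0,0,0,5,5.2,0,0,0,0,0,5.5,6,0,0,0,0,0,6,6.9,0,0,0,0,0,6.5,7.8,0,0,0,0]

```text
clock: 13.4
eef_pos: [557.9, 192.7, 204.5]
tool_rot: [3.14, 0.003, 3.0]
force: [4.3, 1.4, 2.0]
width: 9.7
gripper_force: 61.4
```

step_arm:
  commands: [0,0.4,0.9,0,0,0,0,0,0.8,1.9,0,0,0,0,0,1.1,2.9,0,0,0,0,0,1.4,3.9,0,0,0,0,0,1.6,4.9,0,0,0,0,0,1.8,5.9,0,0,0,0,0,1.9,6.8,0,0,0,0,0,2,7.4,0,0,0,0,0,2,7.8,0,0,0,0,0,2,7.8,0,0,0,0]

```text
clock: 14.4
eef_pos: [559.6, 211.1, 128.6]
tool_rot: [3.141, 0.001, 2.998]
force: [-2.6, -2.2, 21.9]
width: 9.8
gripper_force: 64.3
```

```bash
python3 - <<'E'
from h import *
rel([560.6,210.9,126.6],3.0)
d=shot('wrist'); w=cloud(d);hsv=cv2.cvtColor(d['image'],cv2.COLOR_RGB2HSV)
m=((hsv[...,0]<7)|(hsv[...,0]>173))&(hsv[...,1]>150)&(w[...,1]>150)
print(m.sum(),np.nanpercentile(w[m][:,2],[5,50,95]))
rel([560.6,210.9,126.6],3.0)
E
```

```text
from [559.6 211.1 128.6] -> [-0.1  -0.01  0.2 ] [ 0.001  0.001 -0.002] t 14.4 w 9.8 F [-2.6 -2.2 21.9] gf 64.3
12138 [141.85320009 144.90594798 146.4406853 ]
from [559.6 211.1 128.6] -> [-0.1  -0.01  0.2 ] [ 0.001  0.001 -0.002] t 14.45 w 9.3 F [-2.  -1.4 21.1] gf 64.3
```

Tray is seated: the stand pushes back with 21 N and the bar top is at 145 mm. I'll release, rise, and measure the lid.

step_arm:
  commands: [0,0,-0.1,0,0,0,0.45,0,0,-0.1,0,0,0,0.45,0,0,-0.1,0,0,0,0.45,0,0,-2,0,0,0,0.45,0,0,-6,0,0,0,0.45,0,0,-11,0,0,0,0.45,0,0,-16,0,0,0,0.45,0,0,-21,0,0,0,0,0,0,-24,0,0,0,0,0,0,-24,0,0,0,0]

```text
clock: 15.45
eef_pos: [561.0, 212.2, 370.1]
tool_rot: [3.137, 0.007, 2.999]
force: [-0.1, 0.0, -0.1]
width: -0.0
gripper_force: 0.0
```

```bash
python3 - <<'E'
from h import *
y=np.array([.143,.99]);x=np.array([.99,-.143])
t=np.load('top0.npz');im=t['img'];w=t['w'];hsv=cv2.cvtColor(im,cv2.COLOR_RGB2HSV)
m=np.zeros((480,640),bool); s=np.s_[155:300,385:430]
m[s]=(cv2.inRange(hsv[s],(20,100,40),(40,255,255))>0); m&=(w[...,2]>130)
p=w[m];sy=p[:,:2]@y;sx=p[:,:2]@x
print('sx',np.percentile(sx,[1,99]))
for z in range(130,270,10):
    k=(p[:,2]>=z)&(p[:,2]<z+10)
    print(z,k.sum(),np.round(np.percentile(sy[k],[10,50,90]),1)) if k.sum()>5 else 0
# rim: z 110..122
m=(abs(w[...,2]-117)<5); q=w[m]; a=q[:,:2]@y; b=q[:,:2]@x
k=(abs(b-523)<90)&(a>-120)&(a<100); print('rim sy hist',np.histogram(a[k],np.arange(-120,100,5)))
rel([0,0,345],1.43)
E
```

```text
sx [400.29753427 644.93103689]
130 136 [-76.6 -75.4 -74.1]
140 147 [-78.9 -77.5 -76.1]
150 150 [-81.  -79.7 -78.4]
160 153 [-83.1 -81.9 -80.7]
170 146 [-85.6 -84.1 -82.9]
180 174 [-87.7 -86.3 -84.7]
190 160 [-89.9 -88.6 -87.5]
200 168 [-92.  -90.7 -89.4]
210 159 [-93.9 -92.9 -91.7]
220 178 [-96.3 -95.  -93.7]
230 184 [-98.4 -97.1 -95.7]
240 187 [-100.6  -99.4  -98.2]
250 289 [-107.4 -102.2 -100.7]
260 211 [-107.1 -104.9 -102.9]
rim sy hist (array([  0,   0,   0,   0,   0,   0,   0,   0,   0,  39,  96,   0,   0,
         0,   0,   0,   0,   0,   0,   0,   0,   0,   0,   0,   0,   0,
         0,   0,   0,   0,   0,   0,   0,   0,   0,   0,   0,   0,  25,
       131,   1,   0,   0]), array([-120, -115, -110, -105, -100,  -95,  -90,  -85,  -80,  -75,  -70,
        -65,  -60,  -55,  -50,  -45,  -40,  -35,  -30,  -25,  -20,  -15,
        -10,   -5,    0,    5,   10,   15,   20,   25,   30,   35,   40,
         45,   50,   55,   60,   65,   70,   75,   80,   85,   90,   95]))
from [561.  212.2 370.1] -> [ 52.53 -28.99   2.03] [0.009 0.002 1.569] t 15.45 w -0.0 F [-0.1  0.  -0.1] gf 0.0
```

Lid measures θ≈1.79 rad with the hinge at station y≈-71. Now go behind it.

```bash
python3 -c "
from h import *
rel([496,-223,350],1.43)"
```

```text
from [561.  212.2 370.1] -> [  0.27 -44.01   1.82] [0.009 0.002 1.569] t 15.45 w -0.0 F [-0.1  0.  -0.1] gf 0.0
```

step_arm:
  commands: [0.3,-44,1.5,0,0,1.57,0,0.3,-44,1.5,0,0,1.57,0,0.3,-44,1.5,0,0,1.57,0,0.3,-44,1.5,0,0,1.57,0,0.3,-44,1.5,0,0,1.57,0,0.3,-44,1.5,0,0,1.57,0,0.3,-44,1.5,0,0,1.57,0,0.3,-44,1.5,0,0,1.57,0,0.3,-44,1.5,0,0,1.57,0,0.3,-44,1.5,0,0,1.57,0]

```text
clock: 16.45
eef_pos: [490.0, -230.5, 349.1]
tool_rot: [-3.138, 0.004, 1.482]
force: [0.2, 0.4, -0.2]
width: 0.0
gripper_force: 0.0
```

```bash
python3 -c "
from h import *
rel([496,-223,350],1.43);rel([496,-223,225],1.43)"
```

```text
from [ 490.  -230.5  349.1] -> [ 0.8   0.53 -0.09] [-0.004  0.004  0.052] t 16.45 w 0.0 F [ 0.2  0.4 -0.2] gf 0.0
from [ 490.  -230.5  349.1] -> [ 0.84  0.58 12.41] [-0.004  0.004  0.052] t 16.45 w 0.0 F [ 0.2  0.4 -0.2] gf 0.0
```

step_arm:
  commands: [0,0,0,0,0,0,0,0,0,4,0,0,0,0,0,0,8,0,0,0,0,0,0,12.4,0,0,0,0,0,0,12.4,0,0,0,0,0,0,12.4,0,0,0,0]

```text
clock: 17.05
eef_pos: [493.7, -222.6, 226.4]
tool_rot: [-3.14, -0.001, 1.502]
force: [1.1, -0.9, 0.3]
width: 0.3
gripper_force: 0.0
```

```bash
python3 - <<'E'
from h import *
s=ctrl.read_state(); A=R.from_euler('xyz',s['tool_rot'])
y=np.array([.143,.99,0]);x=np.array([.99,-.143,0]);z=np.array([0,0,1])
def T(th,r=120):
    if th>1.57:
        e=147*np.array([np.cos(th),np.sin(th)])+7*np.array([-np.sin(th),np.cos(th)])
        c=np.array([e[0],107])
    else: c=r*np.array([np.cos(th),np.sin(th)])+7*np.array([-np.sin(th),np.cos(th)])
    return 523*x+(-71+c[0]-11)*y+(118+c[1])*z
for th in [1.79,1.7,1.6,1.5,1.4,1.3,1.2,1.1,1,.9,.8,.7,.6,.5,.4,.3,.2,.1,0]: print(th,np.round(A.inv().apply(T(th)-s['eef_pos'])/10,1), np.round(T(th)))
rel([496,-223,225],1.43)
E
```

```text
1.79 [2.9 0.5 0.1] [ 500. -194.  225.]
1.7 [4.2 0.6 0.1] [ 502. -182.  225.]
1.6 [5.6 0.7 0.1] [ 504. -167.  225.]
1.5 [ 6.9  0.8 -1.2] [ 506. -154.  238.]
1.4 [ 8.1  0.9 -1.1] [ 508. -143.  237.]
1.3 [ 9.3  1.  -0.9] [ 510. -131.  235.]
1.2 [10.4  1.  -0.6] [ 511. -119.  232.]
1.1 [11.5  1.1 -0.2] [ 513. -108.  228.]
1 [12.6  1.2  0.4] [514. -98. 223.]
0.9 [13.6  1.3  1. ] [516. -88. 216.]
0.8 [14.6  1.4  1.8] [517. -78. 209.]
0.7 [15.4  1.4  2.6] [519. -70. 201.]
0.6 [16.2  1.5  3.5] [520. -62. 192.]
0.5 [16.9  1.5  4.5] [521. -55. 182.]
0.4 [17.5  1.6  5.5] [521. -49. 171.]
0.3 [18.   1.6  6.6] [522. -45. 160.]
0.2 [18.3  1.7  7.8] [523. -41. 149.]
0.1 [18.6  1.7  9. ] [523. -38. 137.]
0 [18.7  1.7 10.2] [523. -37. 125.]
from [ 493.7 -222.6  226.4] -> [-0.02  0.23  0.14] [-0.002 -0.001  0.072] t 17.05 w 0.3 F [ 1.1 -0.9  0.3] gf 0.0
```

step_arm:
  commands: [1.5,0.3,0,0,0,0,0,2.9,0.5,0,0,0,0,0,4.2,0.6,0,0,0,0,0,5.6,0.7,0,0,0,0,0,6.9,0.8,-0.6,0,0,0,0,8.1,0.9,-1,0,0,0,0,9.3,1,-0.9,0,0,0,0,10.4,1,-0.6,0,0,0,0,10.4,1,-0.6,0,0,0,0]

```text
clock: 17.95
eef_pos: [511.6, -118.0, 232.0]
tool_rot: [-3.141, -0.002, 1.502]
force: [-0.7, -0.5, 0.0]
width: -0.1
gripper_force: 0.0
```

```bash
python3 - <<'E'
from h import *
rel([511,-119,232],1.5)
a=shot('scene')['image'];cv2.imwrite('pics/six.png',cv2.resize(a[110:330,190:480],None,fx=1.5,fy=1.5)[...,::-1])
E
```

```text
from [ 511.6 -118.   232. ] -> [-0.1  -0.05  0.  ] [-0.    -0.002  0.002] t 17.95 w -0.1 F [-0.7 -0.5  0. ] gf 0.0
```

View pics/six.png

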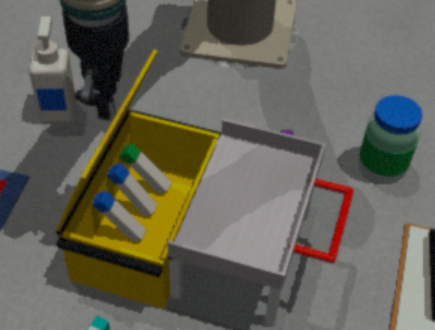

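The lid now shows nearly edge-on, from (155,55) to (65,235), with the gripper behind it. It has swung past upright. Continue folding.

step_arm:
  commands: [1.1,0.1,0.4,0,0,0,0,2.2,0.2,1,0,0,0,0,3.2,0.3,1.6,0,0,0,0,4.2,0.4,2.4,0,0,0,0,5,0.4,3.2,0,0,0,0,5.8,0.5,4.1,0,0,0,0,6.5,0.5,5.1,0,0,0,0,7.1,0.6,6.1,0,0,0,0,7.6,0.6,7.2,0,0,0,0,7.6,0.6,7.2,0,0,0,0]

```text
clock: 19.0
eef_pos: [521.7, -44.2, 158.7]
tool_rot: [-3.138, -0.0, 1.5]
force: [0.0, -0.2, 0.2]
width: -0.2
gripper_force: 0.0
```

```bash
python3 - <<'E'
from h import *
rel([523,-37,125],1.5)
d=shot('top');w=cloud(d);y=np.array([.143,.99]);x=np.array([.99,-.143])
hsv=cv2.cvtColor(d['image'],cv2.COLOR_RGB2HSV)
m=(cv2.inRange(hsv,(20,100,40),(40,255,255))>0)&(w[...,2]>122)&(w[...,2]<300)
p=w[m]; print(m.sum(),np.polyfit(p[:,:2]@y,p[:,2],1), np.percentile(p[:,:2]@y,[2,98]),np.percentile(p[:,2],[2,98]))
E
```

```text
from [521.7 -44.2 158.7] -> [0.73 0.09 3.37] [-0.003 -0.    -0.   ] t 19.0 w -0.2 F [ 0.  -0.2  0.2] gf 0.0
1682 [  0.28784748 145.87537344] [-70.30864929  29.20357026] [123.12917436 155.39511429]
```

Lid is at about 0.28 rad. Press it down.

step_arm:
  commands: [0.4,0,1.1,0,0,0,0,0.6,0,2.2,0,0,0,0,0.7,0,3,0,0,0,0,0.7,0,3.4,0,0,0,0,0.7,0,3.6,0,0,0,0,0.7,0,3.6,0,0,0,0]

```text
clock: 19.65
eef_pos: [522.8, -38.0, 125.0]
tool_rot: [-3.141, -0.001, 1.499]
force: [-2.6, 0.4, 7.1]
width: -0.1
gripper_force: 3.8
```

step_arm:
  commands: [0,0,-2,0,0,0,0,0,0,-6,0,0,0,0,0,0,-11,0,0,0,0,0,0,-16,0,0,0,0,0,0,-20,0,0,0,0,0,0,-20,0,0,0,0]

```text
clock: 20.25
eef_pos: [526.1, -39.2, 329.8]
tool_rot: [3.131, -0.001, 1.499]
force: [0.6, -0.3, 0.1]
width: -0.3
gripper_force: 0.0
```

```bash
python3 - <<'E'
from h import *
rel([523,-37,325],1.5)
a=shot('scene');d=shot('top')
cv2.imwrite('pics/seven.png',np.hstack([a['image'][100:360,80:480],cv2.resize(d['image'][150:300,230:440],(364,260))])[...,::-1])
w=cloud(a);y=np.array([.143,.99]);x=np.array([.99,-.143])
hsv=cv2.cvtColor(a['image'],cv2.COLOR_RGB2HSV)
b=np.c_[w[...,:2].reshape(-1,2)@x,w[...,:2].reshape(-1,2)@y].reshape(480,640,2)
m=(cv2.inRange(hsv,(20,100,40),(40,255,255))>0)&(w[...,2]>108)&(w[...,2]<160)&(abs(b[...,0]-523)<110)&(b[...,1]>-60)&(b[...,1]<65)
print(m.sum(),np.polyfit(b[m][:,1],w[m][:,2],1),np.percentile(w[m][:,2],[2,50,98]))
E
```

```text
from [526.1 -39.2 329.8] -> [ 0.2  -0.33  0.48] [ 0.011 -0.001 -0.001] t 20.25 w -0.3 F [ 0.6 -0.3  0.1] gf 0.0
1925 [-8.53999026e-04  1.26079554e+02] [122.96831964 126.08355098 129.24986258]
```

View pics/seven.png

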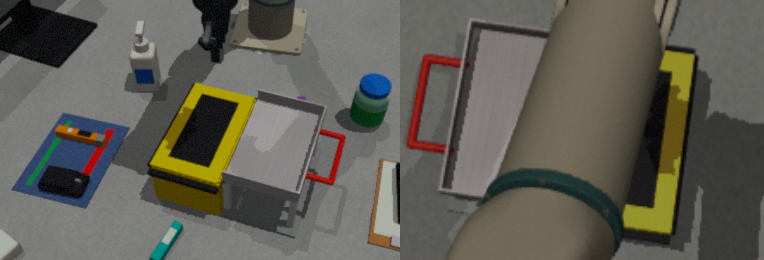

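The lid is flat (slope about 0, at 205,130), the tray is down and empty, and the thermometer is on the mat (80,135). The arm is clear, so I'll hand in.

```bash
python3 -c "
from cell import ctrl
print(ctrl.finish_job())"
```

```text
the job is handed in; nothing more can be done
None
```

The job is handed in at about 20 s on the robot's clock, with no verdict returned: the thermometer is on the mat, all three tubes are in the box, the tray is down and the lid is shut flat.

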